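# Park the safety holder on the vegetable slicer

### The job

Put the sloping vegetable slicer away safely: pick up its safety holder (the black block with the upright grip on a broad metal plate), feed the plate under the lips of the slicer's two side rails from their open upper end, and slide it down the slope until it is fully home over the blade, pressing it against the sprung buffer at the lower end until both spring catches snap in behind it. Press firmly but do not ram it, let go of it, and leave the other things on the table as they are.

Things in the scene. Friction and masses are not known exactly. Their poses are not given: they have to be found in the camera images.
- holder: Loose safety holder, 0.2-0.4 kg, upright on the table. Origin: centre of underside; x along travel, y across, z up; a half turn about z leaves it the same. Metal plate 76 (x) by 97 (y) mm, edges z = 0 to 7 mm run in the rails; black housing 70 by 78 mm, z = 7 to 27; neck; black grip bar 62 (x) by 26 (y) mm, z = 37 to 73, to be pinched across y.
- runway: Sloping bed of the fixed slicer (place and yaw vary). Axes: x up the slope, towards the robot's right (-y, give or take 20 deg), 28 deg above level; y across; z normal to the bed. Origin on the bed, 68 mm above the table, under the middle of the parked holder: home, the holder's origin is here, axes parallel (x either way). Bed surface z = 0. Blade flush near x = 0. It looks like a steel kitchen mandoline.
- mouth (a point): Open upper end of the rails, middle of the bed's edge: (195, 0, 0) mm in the runway frame. Rails: inner walls at y = -50 and 50 mm; lips cover |y| over 44.5 mm, underside z = 9, top z = 13 mm. The plate has 1.5 mm play each side and 2 mm in height. The last 10 mm flare out some 2 mm sideways, up and down. The plate cannot get in anywhere else.
- stop (a point): Hard face of the black end block that closes the rails, (-42, 0, 4) mm in the runway frame. A rubber buffer bar, on springs, stands out of it to x = -35 mm: the plate's lower end (38 mm from the holder's origin) meets it 3 mm before home and must press it in by some 5 mm, with about 10 N, plus rubbing of the catches up to 10 N; 7 mm in, the plate is on the hard face.
- catch_left (a joint): Spring catch in the +y rail: steel leaf hinged at x = 71 mm (runway frame), its tip at about x = 38 mm sprung into the plate's path. Rad: 0 = sprung in; 0.1 to 0.25 = held out by the passing plate. It snaps back to 0 only once the plate has been pressed about 1 to 2.5 mm beyond home; let go, the holder then springs back against the catch tips, at home within 2 mm.
- catch_right (a joint): The same catch in the -y rail.
- insert: Bystander: low spare blade insert without a grip, 85 by 60 mm, 14 mm high, origin at the centre of its underside; it lies near the holder, on either side of it.
- can: Bystander: food can, 74 mm across, 110 mm high, origin at the centre of its underside.
- jar: Bystander: amber glass jar, 60 mm across, 100 mm high, origin at the centre of its underside.
- brush: Bystander: cleaning brush, 160 mm long along its x, lying flat.
- spoon: Bystander: spoon, 200 mm long along its x, lying flat.
Mind the look-alikes: they are no part of the job. What is shaped like the holder but pink or red is not meant.

How it is judged:
On the way, in this order (a step that is already met when the one before it is completed fails the run):
1. the holder's plate is in both rails, under the lips, between the open upper end and the catches (x of holder in the frame of runway between 0.085 and 0.17 m and y of holder in the frame of runway between -0.004 and 0.004 m and z of holder in the frame of runway between -0.002 and 0.005 m and angle between the z axis of holder and the z axis of runway, either way round below 0.06 rad and angle between the x axis of holder and the x axis of runway, either way round below 0.08 rad), for 0.1 s.
2. the holder is home against the buffer with both catches snapped in (x of holder in the frame of runway between -0.006 and 0.003 m and y of holder in the frame of runway between -0.004 and 0.004 m and z of holder in the frame of runway between -0.002 and 0.005 m and angle between the z axis of holder and the z axis of runway, either way round below 0.06 rad and angle between the x axis of holder and the x axis of runway, either way round below 0.08 rad and value of joint each of catch_left, catch_right below 0.05 rad), for 0.2 s.
At the end, for the whole second after the job is handed in: The holder sits in both rails (within 4 mm across, 5 mm in height, 0.06 rad of the slope), along the slope from 6 mm below to 3 mm above home, both catches sprung in (below 0.05 rad), at rest (all of step 2 and linear speed of holder below 0.02 m/s); the robot touches nothing.
It fails at once if a bystander (blade insert, can, jar, brush or spoon) is shifted by more than 30 mm (distance of any of insert, can, jar, brush, spoon from where it was at the start of the episode above 0.03 m).
It fails at once if a standing bystander (can or jar) is tipped over by more than 0.4 rad (angle between any of can, jar's own z axis and vertical above 0.4 rad).
It fails at once if the holder is rammed: it and the slicer press on one another with more than 60 N (contact force between holder and runway above 60 N).
It also fails if it takes over 51 s, if anything falls off the work surface, if the arm or the gripper's body presses on something with over 40 N, if the wrist force passes 120 N, or if a joint passes its speed limit or range.

### The arm

A 6-joint arm with a two-finger parallel gripper is mounted at the origin on the work surface. World frame = base frame: x ahead of the robot, y to its left, z up, the work surface at z = 0. Lengths are in m, angles in rad, forces in N, time in s.
With the tool pointing down it reaches from about 0.375 to 0.925 m from the base axis. Payload 5.7 kg.
Tool frame: the origin (TCP) lies midway between the tips of the shut fingers; the grasp point (between the pads) lies 19 mm behind it; z points along the fingers, x is the direction in which the jaws open and shut, and the axes are right-handed (so a half turn about z gives the same grasp; the last joint's range is limited). The gripper opens to 88 mm and grips with 3 to 60 N. Pads are 20 mm wide; open, the fingers measure 115 mm over their backs; the gripper's body (75 mm by 178 mm) begins 61 mm behind the grasp point.
Start: joints at [-1.436, 0.359, 1.51, -0, 1.272, -0.115], TCP at [0.148, -0.581, 0.223] pointing down, gripper open.
Joint ranges: [-2.97, 2.97], [-1.01, 2.36], [0.21, 2.38], [-0.96, 4.11], [0.2, 2.71], [-2.98, 2.98]. Speed limits (rad/s): [2.39, 2.39, 3.14, 3.14, 3.14, 3.14].

### API

Orientations are given as a unit quaternion [x, y, z, w].
In Python, from bench import move_ptp, servo_line, goto_joints, move_gripper, sleep, inverse_kinematics, capture, PlanningError, close_job, spot_in, silhouettes, current_clock, current_joint_pos, current_qvel, current_joint_torque, current_position, current_orientation, current_force, current_torque, current_finger_gap gives the robot as it stands. Calls block until the motion is done:
- move_ptp(position, orientation): joint-space move of the TCP to a pose.
- servo_line(position, orientation=None, rate=0.15, contact_N=None): straight line of the TCP; orientation=None keeps the orientation; rate is the mean speed in m/s. With contact_N (N) it stops when the force on the tool has changed by that much, and returns True; else False.
- goto_joints(angles): joint-space move.
- move_gripper(opening): finger opening in m; the grip force is fixed at half the most; returns when the fingers have stopped.
- sleep(seconds).
- inverse_kinematics(position, orientation): joint angles nearest the present ones, or None.
- capture(name): name is "side" or "top"; returns a dict with "image" (400x640x3 uint8, blue, green, red), "range_z" (400x640 float32, m along the optical axis (not along the pixel's ray), 0 where there is no reading), "intrinsics" (3x3 intrinsics, pixels), "R" (3x3) and "t" (3): a world point X has camera coordinates R X + t. Camera axes: x right, y down, z forward; pixel columns grow to the right and rows downward; lengths in m; the calibration is good to about 2 mm. A picture is of the moment at which its call begins.
A pose or a line that the arm cannot do raises PlanningError and nothing moves.
- close_job(): hands the job in, once; it reports no verdict.
Trained networks look in the newest picture that a camera, given by its name, has taken for a name from the list of things; names that differ only in an ending like _2 or _b are one class to them, and where a whole thing is asked for, a point or a joint stands for the part that bears it (a point fixed in the world has none). Each returns a list of dicts, best first, with "conf" (0 to 1); they miss things now and then, are a little off and sometimes report something else, mostly with a low value. They report only what shows in the picture. A call takes as long as a camera call. They do not tell look-alikes from the thing itself.
- spot_in(camera, query): "xy" ([column, row] in pixels, amid what is visible of it).
- silhouettes(camera, query): "region" (400x640 bool, what is visible of it) and "xy" ([column, row] in pixels, amid what is visible of it).
Readings, each from a call of its own:
- current_clock(): time.
- current_joint_pos(): joint angles.
- current_qvel(): joint speeds.
- current_joint_torque(): joint torques, N m.
- current_position(): TCP position.
- current_orientation(): TCP orientation.
- current_force(): force on the tool from outside, world axes, zero at the start.
- current_torque(): the same for the moment, N m.
- current_finger_gap(): finger opening in m.
Only numpy, scipy, OpenCV 4.12 (cv2) and the standard library are available. Lean on these libraries where they do the work, as an engineer would, in place of code of your own. Each camera call takes 0.05 s, during which the arm holds its last target.

## Working session

There is one attempt and no reset: what is moved stays moved. The work goes in short steps, each a Python script; the robot and the scene stay as the last script left them, time stands still between calls to the robot, and variables do not carry over. Pictures are saved under pics/ and viewed, and the job is handed in when it is done.

```bash
ls; mkdir -p pics; cat > a.py <<'E'
from bench import *
import cv2,numpy as np,pickle
print(current_clock(),current_position(),current_orientation(),current_finger_gap())
D={}
for c in("side","top"):
    d=capture(c);D[c]=d
    cv2.imwrite(f"pics/{c}0.png",d["image"])
    print(c,d["intrinsics"].tolist() if hasattr(d["intrinsics"],'tolist') else d["intrinsics"],(-np.array(d["R"]).T@d["t"]).round(3),np.array(d["R"]).round(3).tolist())
    for q in("holder","runway"):
        s=silhouettes(c,q);D[c+q]=s
        for e in s:print(c,q,e["conf"],e["xy"],e["region"].sum())
pickle.dump(D,open("d0.pkl","wb"))
E
python3 a.py
```

```text
pics
0.0 [ 0.1482203  -0.58068869  0.22179745] [ 7.89685738e-01 -6.13510861e-01 -6.68149656e-04 -6.41260297e-04] 0.08801039687980647
side [[363.40628913824776, 0.0, 320.5153240233592], [0.0, 363.40628913824776, 197.96810251824934], [0.0, 0.0, 1.0]] [0.183 0.924 0.738] [[-0.957, -0.288, -0.02], [-0.135, 0.507, -0.851], [0.255, -0.812, -0.525]]
side holder 0.96 [358.5, 242.9] 660
side holder 0.81 [338.0, 335.0] 1357
side holder 0.79 [306.4, 286.3] 1002
side runway 0.8 [308.8, 210.8] 2874
top [[512.6941840310853, 0.0, 321.7366538252077], [0.0, 512.6941840310853, 191.43768275080308], [0.0, 0.0, 1.0]] [ 0.368 -0.004  1.513] [[-0.007, -1.0, 0.001], [-0.995, 0.007, -0.1], [0.1, -0.001, -0.995]]
top holder 0.93 [194.7, 261.3] 918
top holder 0.81 [303.6, 251.1] 843
top holder 0.76 [230.5, 217.4] 895
```

View pics/side0.png

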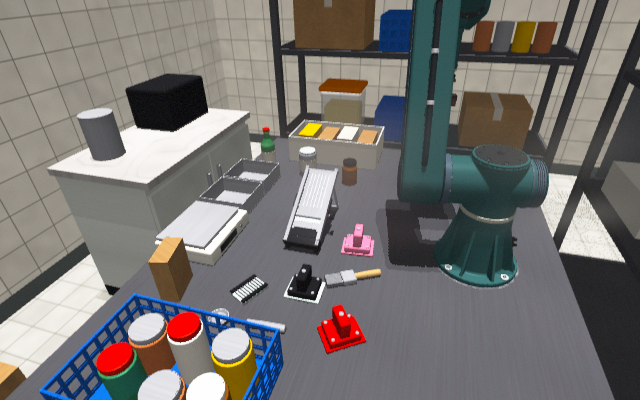

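View pics/top0.png

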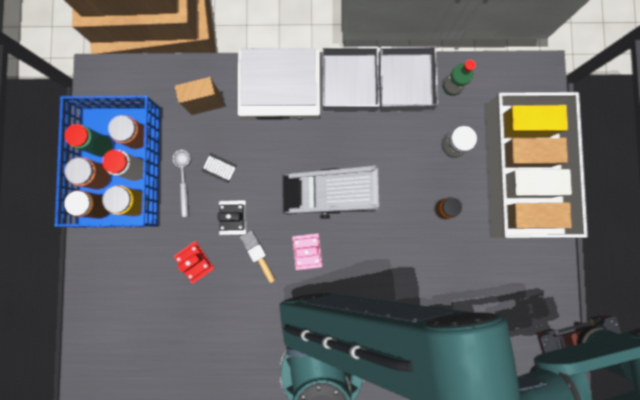

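The top view shows a black holder at (230,217), with a red one at (194,261) and a pink one at (303,251). In the side view they are black (306,286), red (338,335) and pink (358,243). I choose the black one. The slicer is at top (330,190) with its black end block at the left (292,194).

```bash
cat > b.py <<'E'
import cv2,numpy as np,pickle
D=pickle.load(open("d0.pkl","rb"))
def crop(c,x0,y0,w,h,k): 
    return cv2.resize(D[c]["image"][y0:y0+h,x0:x0+w],None,fx=k,fy=k,interpolation=cv2.INTER_CUBIC)
cv2.imwrite("pics/tc.png",crop("top",200,150,200,100,4))
cv2.imwrite("pics/sc.png",crop("side",260,160,130,150,4)[:600])
def cloud(c):
    d=D[c];K=d["intrinsics"];z=d["range_z"].astype(float);v,u=np.mgrid[:400,:640]
    P=np.stack([(u-K[0,2])/K[0,0]*z,(v-K[1,2])/K[1,1]*z,z],-1)
    return (P-d["t"])@d["R"]
for c,i in(("top",2),("side",2)):
    P=cloud(c); m=D[c+"holder"][i]["region"]; Q=P[m]; print(c,np.median(Q,0),Q.min(0),Q.max(0))
    zs=Q[:,2]
    for lo,hi in((0.0,.014),(.02,.033),(.06,.085)):
        k=(zs>lo)&(zs<hi)
        if k.sum()>5:
            r=cv2.minAreaRect((Q[k][:,:2]*1000).astype(np.float32)); print(lo,k.sum(),zs[k].mean(),r,Q[k].mean(0).round(4))
P=cloud("top")
# runway strip
for u in range(280,386,6): print(u,P[190,u].round(3),end=';')
print()
print("table",P[300,250],P[140,420], cloud("side")[300,400])
E
python3 b.py
```

```text
top [0.44219533 0.25436445 0.02693091] [ 0.36809505 -0.00361012 -0.00378373] [0.49318589 0.30147181 1.51262431]
0.0 208 0.007304459134893072 ((444.904541015625, 260.5120544433594), (97.47259521484375, 80.7309341430664), 1.1576156616210938) [0.4432 0.2508 0.0073]
0.02 428 0.026938867214984095 ((444.749755859375, 258.6007385253906), (71.3298110961914, 76.04950714111328), 89.97218322753906) [0.4437 0.2562 0.0269]
0.06 201 0.07230371907999032 ((443.81005859375, 257.7442932128906), (60.29339599609375, 25.80672836303711), 89.511962890625) [0.4446 0.2577 0.0723]
side [0.43402108 0.27693675 0.02904511] [ 0.18320174  0.19180968 -0.00027721] [0.49191672 0.92387134 0.73805696]
0.0 232 0.008674053332089468 ((443.48675537109375, 244.56442260742188), (96.9807357788086, 105.52233123779297), 0.4885140359401703) [0.4299 0.2694 0.0087]
0.02 443 0.028322768353322886 ((444.335205078125, 259.16278076171875), (79.30032348632812, 72.278076171875), 1.9227995872497559) [0.4381 0.2686 0.0283]
0.06 197 0.07260253258713256 ((444.0714416503906, 259.9132995605469), (25.569538116455078, 61.01752471923828), 1.1927525997161865) [0.4415 0.2663 0.0726]
280 [0.525 0.118 0.002];286 [0.52  0.098 0.042];292 [0.52  0.08  0.042];298 [0.519 0.062 0.055];304 [0.519 0.045 0.056];310 [0.517 0.028 0.07 ];316 [0.517 0.011 0.073];322 [ 0.515 -0.006  0.084];328 [ 0.514 -0.023  0.091];334 [ 0.513 -0.039  0.103];340 [ 0.513 -0.056  0.107];346 [ 0.511 -0.072  0.118];352 [ 0.511 -0.088  0.123];358 [ 0.509 -0.103  0.134];364 [ 0.508 -0.119  0.145];370 [ 0.507 -0.134  0.154];376 [ 0.507 -0.149  0.158];382 [ 0.522 -0.184  0.004];
table [ 0.20438804  0.2051363  -0.00063958] [ 0.67339603 -0.30190082 -0.00467495] [0.19087017 0.22321895 0.00362448]
```

```bash
sleep 1
```

```text
(no output)
```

View pics/tc.png

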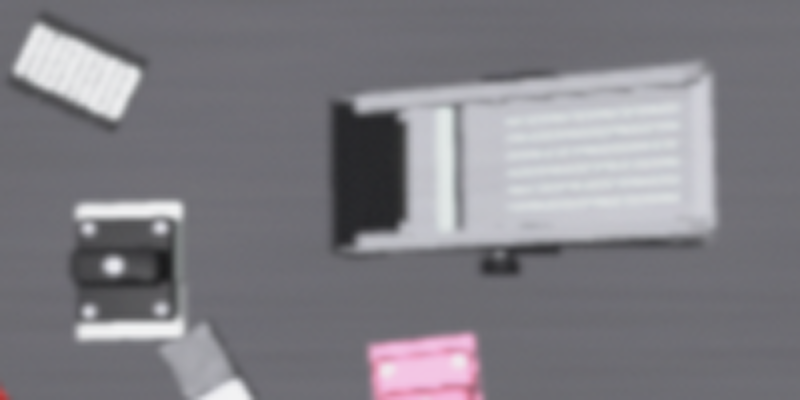

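View pics/sc.png

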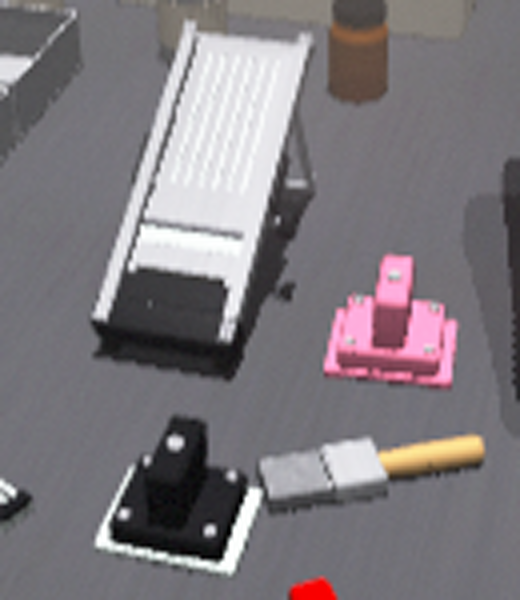

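```bash
cat > h.py <<'E'
import cv2,numpy as np
from scipy.optimize import least_squares
def cloud(d):
    K=d["intrinsics"];z=d["range_z"].astype(float);v,u=np.mgrid[:400,:640]
    P=np.stack([(u-K[0,2])/K[0,0]*z,(v-K[1,2])/K[1,1]*z,z],-1)
    P=(P-d["t"])@d["R"]; P[z<=0]=np.nan
    return P
S=np.deg2rad(28)
def Rr(yaw,s=S): # columns x,y,z of runway; heading yaw of x axis horizontally
    c=np.array([np.cos(yaw),np.sin(yaw),0]);up=np.array([0,0,1.])
    x=c*np.cos(s)+up*np.sin(s); z=-c*np.sin(s)+up*np.cos(s); y=np.cross(z,x)
    return np.stack([x,y,z],1)
E
cat > c.py <<'E'
from h import *; import pickle
D=pickle.load(open("d0.pkl","rb"))
for c in("top","side"):
    P=cloud(D[c])
    R0=(P[...,0]>.2)&(P[...,0]<.72)&(P[...,1]>-.25)&(P[...,1]<.4)
    # table plane
    m=R0&(abs(P[...,2])<.012); A=P[m]
    co=None;w=np.ones(len(A),bool)
    for _ in range(6):
        M=np.c_[A[:,:2],np.ones(len(A))];co=np.linalg.lstsq(M[w],A[w,2],rcond=None)[0];r=A[:,2]-M@co;w=abs(r)<.003
    print(c,"table",co.round(4),"sd",r[w].std(),"z at holder",co@[.44,.26,1],"at slicer",co@[.51,-.03,1])
    # bed plane: central strip
    yaw=np.deg2rad(-90-4); 
    B=R0&(P[...,2]>.05)&(P[...,2]<.18)&(abs(P[...,0]-.512)<.03)&(P[...,1]<.02)&(P[...,1]>-.145)
    A=P[B].copy();A[:,2]-=np.c_[A[:,:2],np.ones(len(A))]@co
    w=np.ones(len(A),bool)
    for _ in range(8):
        M=np.c_[A[:,:2],np.ones(len(A))];b=np.linalg.lstsq(M[w],A[w,2],rcond=None)[0];r=A[:,2]-M@b;w=abs(r)<.003
    print("bed",b.round(4),"slope deg",np.rad2deg(np.arctan(np.hypot(b[0],b[1]))),"yaw",np.rad2deg(np.arctan2(b[1],b[0])),w.mean(),r[w].std())
    # slicer points in runway frame about pivot on centre
    yaw=np.arctan2(b[1],b[0])
    yc=(.068-b[2]-b[0]*.512)/b[1]
    print("y at z=.068",yc)
    O=np.array([.515,yc,.068]);
    A=P[R0&(P[...,2]>.015)].copy();A[:,2]-=np.c_[A[:,:2],np.ones(len(A))]@co
    for yw in [-92,-94,-96]:
        q=(A-O)@Rr(np.deg2rad(yw))
        k=(abs(q[:,2]-.0115)<.005)&(abs(q[:,1])<.08)&(q[:,0]>-.04)&(q[:,0]<.19)
        for sgn in(1,-1):
            rows=[]
            for x in np.arange(-.03,.19,.04):
                s=k&(abs(q[:,0]-x)<.02)&(q[:,1]*sgn>.025)
                rows.append((s.sum(),np.round(np.percentile(q[s,1],[5,50,95])*1000,1).tolist() if s.sum() else 0, round(np.median(q[s,2])*1000,1) if s.sum() else 0))
            print(yw,sgn,rows)
E
python3 c.py
```

```text
top table [0.0002 0.0006 0.0002] sd 0.0016357590765241747 z at holder 0.0004625069030726917 at slicer 0.0003077053673099594
bed [ 0.0017 -0.5367  0.0784] slope deg 28.224733178463104 yaw -89.82121692462064 0.6609665427509294 0.001592554095416922
y at z=.068 0.02091006542303433
-92 1 [(np.int64(38), [27.9, 44.3, 50.7], np.float64(13.4)), (np.int64(49), [42.3, 46.8, 53.7], np.float64(13.8)), (np.int64(68), [36.1, 50.1, 58.6], np.float64(13.2)), (np.int64(43), [45.3, 53.1, 59.9], np.float64(13.7)), (np.int64(46), [43.5, 51.8, 57.8], np.float64(13.7)), (np.int64(48), [47.9, 53.8, 58.8], np.float64(12.8))]
-92 -1 [(np.int64(40), [-58.3, -52.4, -34.8], np.float64(11.2)), (np.int64(49), [-58.3, -52.7, -47.1], np.float64(11.2)), (np.int64(66), [-61.1, -53.1, -47.3], np.float64(12.1)), (np.int64(64), [-58.6, -50.4, -44.9], np.float64(11.0)), (np.int64(60), [-53.4, -48.1, -42.6], np.float64(12.3)), (np.int64(55), [-51.2, -45.9, -40.6], np.float64(12.0))]
-94 1 [(np.int64(35), [28.6, 43.2, 50.0], np.float64(13.3)), (np.int64(42), [42.6, 46.1, 54.3], np.float64(14.3)), (np.int64(64), [35.8, 51.6
[... 2838 characters left out ...]
.4], np.float64(10.7))]
-96 1 [(np.int64(28), [38.1, 44.4, 49.5], np.float64(14.1)), (np.int64(37), [41.1, 46.6, 54.5], np.float64(14.3)), (np.int64(43), [44.7, 52.2, 62.2], np.float64(13.5)), (np.int64(24), [50.4, 55.5, 62.8], np.float64(14.4)), (np.int64(30), [53.5, 59.9, 64.7], np.float64(15.1)), (np.int64(21), [57.3, 62.9, 69.7], np.float64(14.2))]
-96 -1 [(np.int64(38), [-62.0, -56.1, -30.0], np.float64(9.5)), (np.int64(43), [-59.5, -54.4, -47.5], np.float64(9.4)), (np.int64(50), [-58.6, -51.8, -44.4], np.float64(9.7)), (np.int64(46), [-56.1, -46.8, -39.9], np.float64(9.4)), (np.int64(33), [-47.4, -41.2, -35.9], np.float64(10.5)), (np.int64(34), [-43.2, -37.2, -31.1], np.float64(10.2))]
```

```bash
cat > fitr.py <<'E'
from h import *; import pickle
def table(P,R0):
    A=P[R0&(abs(P[...,2])<.012)];w=np.ones(len(A),bool);M=np.c_[A[:,:2],np.ones(len(A))]
    for _ in range(6):
        co=np.linalg.lstsq(M[w],A[w,2],rcond=None)[0];w=abs(A[:,2]-M@co)<.004
    return co
def fit(d,v=True):
    P=cloud(d)
    R0=(P[...,0]>.2)&(P[...,0]<.72)&(P[...,1]>-.25)&(P[...,1]<.4)
    co=table(P,R0)
    A=P[R0&(P[...,2]>.015)].copy();A[:,2]-=np.c_[A[:,:2],np.ones(len(A))]@co
    O=np.array([.512,.021,.068]);yaw=np.deg2rad(-89.6)
    for it in range(8):
        R=Rr(yaw);q=(A-O)@R
        b=(abs(q[:,1])<.035)&(q[:,0]>.02)&(q[:,0]<.185)&(abs(q[:,2])<.006)
        dz=np.median(q[b,2])
        O=O+np.array([0,-1,0])*0+R[:,2]*dz; # move along normal
        # back to height .068 along x
        O=O+R[:,0]*(.068-O[2])/R[2,0]
        q=(A-O)@R
        k=(abs(q[:,2]-.0125)<.005)&(abs(abs(q[:,1])-.051)<.012)&(q[:,0]>-.03)&(q[:,0]<.18)
        sg=np.sign(q[k,1]);M=np.c_[np.ones(k.sum()),q[k,0],sg]
        w=np.ones(k.sum())
        for _ in range(10):
            s=np.linalg.lstsq(M*w[:,None],q[k,1]*w,rcond=None)[0];w=1/(1+(abs(q[k,1]-M@s)/.004))**.5
        O=O+R[:,1]*s[0]; yaw+=s[1]
    R=Rr(yaw);q=(A-O)@R
    c=(abs(q[:,1])<.03)
    e=c&(q[:,0]>.15)&(abs(q[:,2])<.008); lo=c&(q[:,0]<-.02)&(abs(q[:,2])<.02)
    print("O",O.round(4),"yaw",np.rad2deg(yaw).round(2),"halfwidth",s[2].round(4),"top end x",np.percentile(q[e,0],98).round(4),"resid bed slope",np.polyfit(q[b,0],q[b,2],1).round(4),"across",np.polyfit(q[b,1],q[b,2],1).round(4))
    for sgn in(1,-1):
        print(sgn,[np.round(np.percentile(q[k&(q[:,1]*sgn>0)&(abs(q[:,0]-x)<.02),1],[5,50,95])*1000,1).tolist() for x in np.arange(-.01,.19,.04)])
    return O,yaw,co
if __name__=="__main__":
    D=pickle.load(open("d0.pkl","rb"))
    for c in("top","side"): print(c);fit(D[c])
    import sys
    P=cloud(D["top"])
    for c in("top","side"):
        P=cloud(D[c]);R0=(P[...,0]>.2)&(P[...,0]<.72)&(P[...,1]>-.25)&(P[...,1]<.4)
        co=table(P,R0);P[...,2]-=P[...,0]*co[0]+P[...,1]*co[1]+co[2]
        n=R0&(abs(P[...,0]-.444)<.07)&(abs(P[...,1]-.258)<.07)
        for lo,hi in((.068,.08),(.024,.030)):
            k=n&(P[...,2]>lo)&(P[...,2]<hi);r=cv2.minAreaRect((P[k][:,:2]*1000).astype(np.float32));print(c,lo,k.sum(),r,P[k].mean(0).round(4))
E
python3 fitr.py
```

```text
top
O [0.512 0.022 0.068] yaw -89.26 halfwidth 0.0509 top end x 0.1968 resid bed slope [ 0.0028 -0.0003] across [ 0.0008 -0.    ]
1 [[44.9, 49.8, 55.3], [44.9, 51.3, 59.8], [45.1, 52.5, 59.9], [44.8, 50.0, 55.4], [44.6, 50.1, 55.4]]
-1 [[-55.0, -50.9, -45.7], [-59.5, -50.7, -44.9], [-60.4, -52.8, -45.0], [-55.1, -50.1, -44.7], [-55.6, -50.6, -45.4]]
side
O [0.5112 0.0207 0.068 ] yaw -89.44 halfwidth 0.0508 top end x 0.1966 resid bed slope [-0.0005 -0.0001] across [ 0.0014 -0.0001]
1 [[44.5, 50.2, 56.2], [45.4, 50.7, 59.0], [44.9, 51.9, 60.3], [45.1, 50.0, 56.0], [44.9, 50.4, 55.7]]
-1 [[-55.3, -50.3, -44.9], [-59.0, -51.4, -44.7], [-59.9, -52.5, -44.6], [-55.3, -49.9, -44.8], [-55.0, -50.3, -44.0]]
top 0.068 175 ((443.85369873046875, 256.9947509765625), (25.411746978759766, 58.886260986328125), 0.19561591744422913) [0.4449 0.2572 0.0727]
top 0.024 277 ((428.73052978515625, 246.5591278076172), (108.40790557861328, 92.69356536865234), 0.38122695684432983) [0.4427 0.2556 0.0267]
side 0.068 157 ((444.1571044921875, 259.75640869140625), (25.343355178833008, 61.40278625488281), 0.9128826856613159) [0.4432 0.2613 0.0725]
side 0.024 366 ((443.6759338378906, 258.8365478515625), (78.10091400146484, 70.69422149658203), 0.20237310230731964) [0.439  0.2654 0.0268]
```

```bash
cat > g.py <<'E'
from bench import *
from h import *
from scipy.spatial.transform import Rotation as Ro
O=np.array([.5116,.0213,.068]);YAW=np.deg2rad(-89.35);RW=Rr(YAW)
SG=1
def qtool(R): # R: holder frame (x travel,y across,z up) -> tool x=+-y, z=-z
    z=-R[:,2];x=SG*R[:,1];y=np.cross(z,x);return Ro.from_matrix(np.stack([x,y,z],1)).as_quat()
H=np.array([.444,.2588,0.]);HYAW=np.deg2rad(-90+.4);RH=Rr(HYAW,0.)
TZ=.036
E
cat > t.py <<'E'
import g
from g import *
for s in(1,-1):
    g.SG=s
    print(s,[None if j is None else np.round(j,2) for j in[inverse_kinematics(H+[0,0,.036],qtool(RH)),inverse_kinematics(H+[0,0,.25],qtool(RH))]+[inverse_kinematics(O+RW@[x,0,TZ],qtool(RW)) for x in(.29,.15,0)]])
print(current_clock())
from h import cloud
import pickle
D=pickle.load(open("d0.pkl","rb"));P=cloud(D["top"]);print("jar",P[208,449],"can",P[141,460],"insert",P[167,219],"red",P[261,194])
E
python3 t.py
```

```text
1 [array([ 0.39,  0.49,  1.88, -0.  ,  0.77,  0.39]), array([ 0.39,  0.21,  1.66, -0.  ,  1.28,  0.39]), array([-0.21,  0.27,  1.73, -0.54,  1.09,  0.02]), array([ 0.03,  0.36,  1.8 , -0.56,  1.07,  0.32]), array([ 0.28,  0.5 ,  1.78, -0.54,  1.07,  0.58])]
-1 [array([ 0.39,  0.49,  1.88, -0.  ,  0.77, -2.76]), array([ 0.39,  0.21,  1.66, -0.  ,  1.28, -2.76]), None, array([ 0.03,  0.36,  1.8 , -0.56,  1.07, -2.83]), array([ 0.28,  0.5 ,  1.78, -0.54,  1.07, -2.56])]
0.3
jar [ 0.46149441 -0.3573998   0.09583672] can [ 0.64741421 -0.39136024  0.10645462] insert [0.59429953 0.29895792 0.00522282] red [0.32043858 0.35087703 0.07581842]
```

```bash
cat > p1.py <<'E'
from g import *
q=qtool(RH)
move_ptp(H+[0,0,.20],q)
print(current_clock(),current_position())
c=servo_line(H+[0,0,TZ],q,rate=.12,contact_N=8);print("contact",c,current_position(),current_force())
move_gripper(.015)
print(current_finger_gap(),current_force(),current_clock())
d=capture("top");cv2.imwrite("pics/t1.png",cv2.resize(d["image"][120:320,140:400],None,fx=3,fy=3))
E
python3 p1.py
```

```text
3.4167 [0.44442098 0.25830054 0.19999199]
contact False [0.44453153 0.25902052 0.03656716] [ 0.35367322 -0.64116665 -0.13522829]
0.025776290926286794 [ 1.56502401 -0.18367695 -0.31558935] 5.9083
```

```bash
cat > p2.py <<'E'
from g import *
servo_line(H+[0,0,TZ+.25],qtool(RH),rate=.25)
print(current_finger_gap(),current_force(),current_clock())
move_ptp(O+RW@[.30,0,TZ+.06],qtool(RW))
servo_line(O+RW@[.29,0,TZ+.005],qtool(RW),rate=.1)
print(current_position(),(RW.T@(np.array(current_position())-O)).round(4),current_finger_gap(),current_clock(),current_force())
import pickle
D={}
for c in("top","side"):
    d=capture(c);D[c]=d;D[c+"h"]=silhouettes(c,"holder")
    for e in D[c+"h"]:print(c,e["conf"],e["xy"],e["region"].sum())
pickle.dump(D,open("d2.pkl","wb"))
cv2.imwrite("pics/t2.png",cv2.resize(D["top"]["image"][130:280,250:450],None,fx=4,fy=4))
cv2.imwrite("pics/s2.png",cv2.resize(D["side"]["image"][90:240,240:400],None,fx=4,fy=4))
E
python3 p2.py
```

```text
0.025888135359561533 [ 0.0065559   0.84217757 -2.46297891] 7.1083
[ 0.51464667 -0.21543653  0.24066469] [0.2901 0.0004 0.0413] 0.025587317699277804 9.4833 [-0.23134802  0.03002385 -2.44542039]
top 0.66 [192.1, 263.8] 916
top 0.58 [414.4, 183.3] 726
side 0.94 [337.4, 329.8] 1371
side 0.92 [358.3, 243.3] 715
side 0.87 [329.8, 145.4] 571
side 0.64 [311.8, 208.1] 3006
side 0.28 [249.5, 288.7] 594
```

View pics/t2.png

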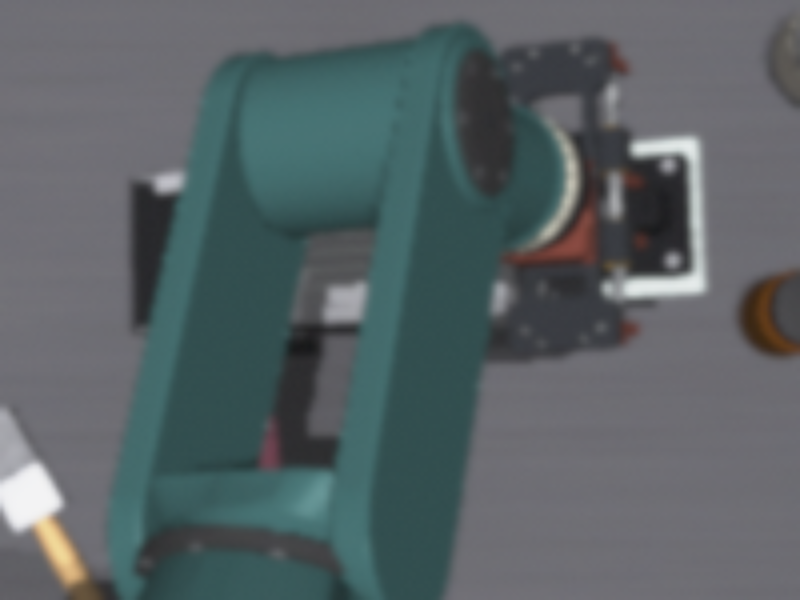

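View pics/s2.png

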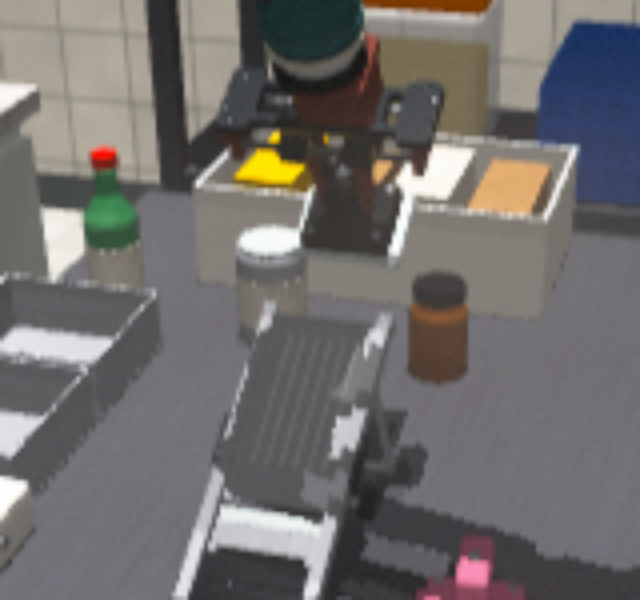

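```bash
cat > m.py <<'E'
from g import *; import pickle; from fitr import fit
D=pickle.load(open("d2.pkl","rb"))
for c in("top","side"):
    print(c); o,y,co=fit(D[c]); R=Rr(y)
    P=cloud(D[c]);P=P[np.isfinite(P[...,0])];P[:,2]-=P[:,:2]@co[:2]+co[2]
    q=(P-o)@R
    n=(abs(q[:,0]-.29)<.045)&(abs(q[:,1])<.06)&(q[:,2]<.035)&(q[:,2]>-.005)
    pl=n&(q[:,2]<.017)&(q[:,2]>.0); A=q[pl]
    r=cv2.minAreaRect((A[:,:2]*1000).astype(np.float32));print("plate",pl.sum(),r,[np.round(np.percentile(A[A[:,1]*s>0.03,1],[2,50,98])*1000,1) for s in(1,-1)])
    for s in(1,-1):
        B=A[(A[:,1]*s>.041)];print(s,len(B),"z med",np.median(B[:,2]),"slope x",np.polyfit(B[:,0],B[:,2],1)[0] if len(B)>9 else 0,"x rng",np.percentile(B[:,0],[1,99]))
    ho=n&(q[:,2]>.024);B=q[ho];print("housing",len(B),B.mean(0) if len(B) else 0, cv2.minAreaRect((B[:,:2]*1000).astype(np.float32)) if len(B)>5 else 0)
E
python3 m.py
```

```text
top
O [0.4837 0.022  0.068 ] yaw -85.66 halfwidth 0.0 top end x 0.2225 resid bed slope [ 0.0076 -0.0006] across [-0.036   0.0001]Traceback (most recent call last):
  File "m.py", line 4, in <module>
    print(c); o,y,co=fit(D[c]); R=Rr(y)
                     ~~~^^^^^^
  File "fitr.py", line 32, in fit
    print(sgn,[np.round(np.percentile(q[k&(q[:,1]*sgn>0)&(abs(q[:,0]-x)<.02),1],[5,50,95])*1000,1).tolist() for x in np.arange(-.01,.19,.04)])
                        ~~~~~~~~~~~~~^^^^^^^^^^^^^^^^^^^^^^^^^^^^^^^^^^^^^^^^^^^^^^^^^^^^^
    return _quantile_unchecked(
        a, q, axis, out, overwrite_input, method, keepdims, weights)
    return _ureduce(a,
                    func=_quantile_ureduce_func,
    ...<5 lines>...
                    overwrite_input=overwrite_input,
                    method=method)
    r = func(a, **kwargs)
    result = _quantile(arr,
                       quantiles=q,
    ...<2 lines>...
                       out=out,
                       weights=wgt)
    slices_having_nans = np.isnan(arr[-1, ...])
                                  ~~~^^^^^^^^^
IndexError: index -1 is out of bounds for axis 0 with size 0
```

The top view shows the plate held beyond the slicer's upper end, around pixel (414,183). The arm hides part of the rails. In the side view the held holder is centred at (330,145), in line with the rail mouth near (323,170). I'll measure it against the unoccluded rail fits.

```bash
sed -i 's/^D=pickle.*/import sys\nD=pickle.load(open(sys.argv[1] if len(sys.argv)>1 else "d2.pkl","rb"));D0=pickle.load(open("d0.pkl","rb"));XC=float(sys.argv[2]) if len(sys.argv)>2 else .29/; s/fit(D\[c\])/fit(D0[c])/; s/-.29)<.045/-XC)<.045/' m.py; python3 m.py
```

```text
top
O [0.512 0.022 0.068] yaw -89.26 halfwidth 0.0509 top end x 0.1968 resid bed slope [ 0.0028 -0.0003] across [ 0.0008 -0.    ]
1 [[44.9, 49.8, 55.3], [44.9, 51.3, 59.8], [45.1, 52.5, 59.9], [44.8, 50.0, 55.4], [44.6, 50.1, 55.4]]
-1 [[-55.0, -50.9, -45.7], [-59.5, -50.7, -44.9], [-60.4, -52.8, -45.0], [-55.1, -50.1, -44.7], [-55.6, -50.6, -45.4]]
plate 215 ((291.97650146484375, -0.6587638854980469), (97.60538482666016, 77.10820770263672), 89.65557861328125) [array([31.2, 43.2, 47.9]), array([-49. , -43.6, -32.6])]
1 46 z med 0.012016927181738166 slope x -0.025014663842616275 x rng [0.28742388 0.32901265]
-1 72 z med 0.011445414334945213 slope x -0.001472845943701945 x rng [0.26276834 0.3294542 ]
housing 287 [ 0.31192941 -0.00343214  0.030952  ] ((302.1731872558594, -0.8865509033203125), (78.16360473632812, 53.018096923828125), 86.50408172607422)
side
O [0.5112 0.0207 0.068 ] yaw -89.44 halfwidth 0.0508 top end x 0.1966 resid bed slope [-0.0005 -0.0001] across [ 0.0014 -0.0001]
1 [[44.5, 50.2, 56.2], [45.4, 50.7, 59.0], [44.9, 51.9, 60.3], [45.1, 50.0, 56.0], [44.9, 50.4, 55.7]]
-1 [[-55.3, -50.3, -44.9], [-59.0, -51.4, -44.7], [-59.9, -52.5, -44.6], [-55.3, -49.9, -44.8], [-55.0, -50.3, -44.0]]
plate 141 ((290.3109130859375, 0.6932106018066406), (98.403564453125, 81.03268432617188), 89.81271362304688) [array([32.3, 46.7, 49.9]), array([-48.4, -42.8, -31.9])]
1 22 z med 0.011445962575026865 slope x 0.02846375573642974 x rng [0.25298543 0.32669679]
-1 42 z med 0.012296414265257967 slope x 0.001376276276671688 x rng [0.25075142 0.32730867]
housing 213 [ 0.27788598 -0.00778442  0.03107498] ((288.3039245605469, 0.36780548095703125), (72.53787231445312, 78.18994140625), 1.7646945714950562)
```

```bash
cat > p3.py <<'E'
from g import *
q=qtool(RW)
def st(m): p=RW.T@(np.array(current_position())-O); f=RW.T@np.array(current_force()); print(m,"rw",(p*1000).round(1),"F",f.round(1),"T",(RW.T@np.array(current_torque())).round(2),"gap",round(current_finger_gap(),4),round(current_clock(),2))
def go(x,y=0,z=.001,rate=.05,c=None):
    r=servo_line(O+RW@[x,y,z+TZ],q,rate=rate,contact_N=c); st((x,r)); return r
if __name__=="__main__":
    st("start")
    go(.245,rate=.06)
    r=go(.215,rate=.04,c=6)
    if not r:
        for x in(.19,.165,.14):
            if go(x,rate=.04,c=8): break
E
python3 p3.py
```

```text
start rw [290.3   0.5  41.7] F [-0.9 -0.2 -3. ] T [ 0.04  0.41 -0.01] gap 0.0259 9.68
(0.245, False) rw [245.2   0.3  37.1] F [-1.4  0.  -2.8] T [ 0.1   0.35 -0.04] gap 0.0257 10.58
(0.215, False) rw [2.151e+02 1.000e-01 3.700e+01] F [-0.7  0.1 -2. ] T [ 0.05  0.43 -0.09] gap 0.0262 11.48
(0.19, False) rw [1.90e+02 1.00e-01 3.71e+01] F [-0.5  0.3 -1.7] T [ 0.06  0.44 -0.02] gap 0.026 12.26
(0.165, False) rw [1.65e+02 1.00e-01 3.70e+01] F [-0.3  0.5 -1.7] T [ 0.1   0.45 -0.03] gap 0.0261 13.03
(0.14, False) rw [1.4e+02 1.0e-01 3.7e+01] F [-2.5  0.4 -2.7] T [ 0.12  0.42 -0.04] gap 0.0256 13.81
```

```bash
cat > p4.py <<'E'
from p3 import *
import pickle
D={}
for c in("top","side"):
    D[c]=capture(c)
pickle.dump(D,open("d4.pkl","wb"))
cv2.imwrite("pics/s4.png",cv2.resize(D["side"]["image"][110:260,240:400],None,fx=4,fy=4))
E
python3 p4.py; python3 m.py d4.pkl .14 | grep -v "\[\["
```

```text
top
O [0.512 0.022 0.068] yaw -89.26 halfwidth 0.0509 top end x 0.1968 resid bed slope [ 0.0028 -0.0003] across [ 0.0008 -0.    ]
plate 399 ((141.82118225097656, 0.2682075500488281), (112.67730712890625, 86.79025268554688), 89.61333465576172) [array([30.7, 46.7, 55.5]), array([-55.8, -46.6, -31.1])]
1 119 z med 0.011495668754989951 slope x -0.015207211889590082 x rng [0.12619427 0.18413401]
-1 139 z med 0.011344989499169065 slope x -0.02271612615649358 x rng [0.10309226 0.18425279]
housing 285 [ 0.15730811 -0.00384536  0.02776445] ((143.69265747070312, -1.2691268920898438), (78.26549530029297, 67.8305435180664), 87.8830337524414)
side
O [0.5112 0.0207 0.068 ] yaw -89.44 halfwidth 0.0508 top end x 0.1966 resid bed slope [-0.0005 -0.0001] across [ 0.0014 -0.0001]
plate 311 ((139.7283477783203, 0.7941818237304688), (89.34353637695312, 113.89972686767578), 0.21395264565944672) [array([32.9, 48.6, 56.8]), array([-56. , -47.8, -33.3])]
1 88 z med 0.011602353595291038 slope x 0.02982684255434536 x rng [0.0957869  0.17733283]
-1 100 z med 0.011868795893389922 slope x -0.014729814279257555 x rng [0.09643579 0.18142438]
housing 210 [ 0.12960374 -0.00870432  0.02741687] ((139.10537719726562, -0.6514396667480469), (71.62997436523438, 76.4246597290039), 0.7158030867576599)
```

View pics/s4.png

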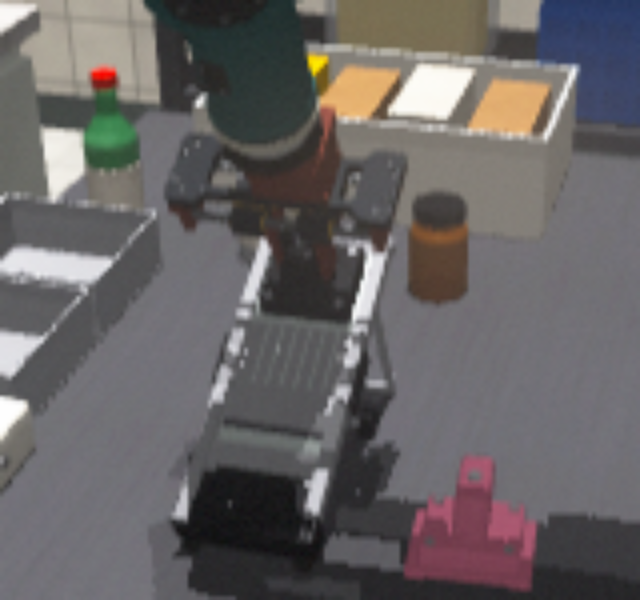

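The view shows the plate under both lips: its white edges are hidden and the housing sits between the rails. I'll slide it down.

```bash
cat > p5.py <<'E'
from p3 import *
st("s")
for x in(.10,.06,.02,.006):
    if go(x,rate=.05,c=18): break
E
python3 p5.py
```

```text
s rw [1.402e+02 1.000e-01 3.710e+01] F [-1.1  0.4 -2.6] T [ 0.05  0.4  -0.03] gap 0.0261 13.91
(0.1, False) rw [99.9  0.7 37.2] F [-1.3  2.9 -2.6] T [ 0.69  0.4  -0.11] gap 0.0257 14.86
(0.06, False) rw [59.8 -0.3 36.9] F [ 1.2  1.8 -3.6] T [ 0.32 -0.01 -0.01] gap 0.0259 15.81
(0.02, False) rw [19.3 -0.1 37. ] F [-1.8  0.9 -3.4] T [0.15 0.46 0.07] gap 0.026 16.76
(0.006, False) rw [ 5.2  0.  37. ] F [-1.1  1.5 -3. ] T [0.14 0.35 0.04] gap 0.0257 17.19
```

```bash
cat > p6.py <<'E'
from p3 import *
for x in(.003,.001,-.0005,-.0015,-.002,-.0025,-.003,-.0035,-.004):
    r=go(x,rate=.01,c=15)
    fx=(RW.T@np.array(current_force()))[0]
    if fx>32: break
E
python3 p6.py
```

```text
(0.003, False) rw [ 3.3 -0.1 37. ] F [ 3.2  0.6 -2.5] T [ 0.18 -0.46  0.04] gap 0.0259 17.64
(0.001, False) rw [ 1.7 -0.  37. ] F [ 5.   0.5 -1.7] T [ 0.23 -0.94 -0.11] gap 0.0257 17.99
(-0.0005, False) rw [ 0.6 -0.1 37.1] F [ 7.5  0.3 -1.2] T [ 0.2  -1.27 -0.18] gap 0.0258 18.29
(-0.0015, False) rw [-0.2 -0.1 37.1] F [ 7.5  1.  -0.5] T [ 0.26 -1.4  -0.12] gap 0.0264 18.54
(-0.002, False) rw [-0.4 -0.1 37.1] F [ 8.8  0.5 -0.1] T [ 0.23 -1.54 -0.16] gap 0.0263 18.79
(-0.0025, False) rw [-1.   0.  37.1] F [ 8.   0.1 -1.6] T [ 0.24 -1.46  0.  ] gap 0.0258 19.04
(-0.003, False) rw [-1.7 -0.1 37.1] F [ 7.6  0.3 -0.7] T [ 0.14 -1.38 -0.28] gap 0.0258 19.29
(-0.0035, False) rw [-2.  -0.1 37.1] F [ 6.8  0.8 -0.5] T [ 0.15 -1.49 -0.22] gap 0.0258 19.54
(-0.004, False) rw [-2.4 -0.1 37.1] F [ 8.2  0.8 -0.8] T [ 0.2  -1.56 -0.23] gap 0.0257 19.79
```

```bash
cat > p7.py <<'E'
from p3 import *
for x in np.arange(-.0048,-.0121,-.0008):
    r=go(x,rate=.01,c=15)
    fx=(RW.T@np.array(current_force()))[0]
    if fx>24: break
E
python3 p7.py
```

```text
(np.float64(-0.0048), False) rw [-3.  -0.2 37.1] F [ 9.7  0.6 -0.1] T [ 0.14 -1.73 -0.21] gap 0.0258 20.04
(np.float64(-0.0056), False) rw [-3.5 -0.2 37.2] F [9.9 1.4 0.9] T [ 0.16 -1.87 -0.22] gap 0.0259 20.29
(np.float64(-0.0064), False) rw [-4.1 -0.1 37.2] F [11.9 -0.1  0.3] T [ 0.14 -2.03 -0.21] gap 0.0259 20.54
(np.float64(-0.007200000000000001), False) rw [-4.7 -0.2 37.2] F [11.9  0.2  2.1] T [ 0.11 -2.17 -0.16] gap 0.0259 20.79
(np.float64(-0.008), False) rw [-5.1 -0.3 37.4] F [12.9 -0.6  2.1] T [ 0.02 -2.38 -0.06] gap 0.0262 21.04
(np.float64(-0.008800000000000002), False) rw [-5.6 -0.3 37.6] F [13.9 -0.7  4.4] T [-0.05 -2.63 -0.03] gap 0.026 21.29
(np.float64(-0.009600000000000001), False) rw [-5.7 -0.2 37.6] F [17.2 -0.8  5.7] T [-0.02 -3.   -0.09] gap 0.0259 21.54
(np.float64(-0.010400000000000003), False) rw [-5.8 -0.3 37.6] F [19.  -1.5  5.6] T [ 0.07 -3.31 -0.08] gap 0.0258 21.79
(np.float64(-0.011200000000000002), False) rw [-5.8 -0.3 37.6] F [22.4 -1.1  5.5] T [ 0.14 -3.74 -0.11] gap 0.0264 22.04
(np.float64(-0.012000000000000004), False) rw [-5.9 -0.3 37.5] F [24.5 -1.   4.3] T [ 0.19 -4.23 -0.16] gap 0.0257 22.29
```

Force now rises with no further motion, so the plate is on the hard face. I'll relax slowly and see whether the catches hold.

```bash
cat > p8.py <<'E'
from p3 import *
for x in(-.009,-.006,-.005,-.004,-.003,-.002,-.001,0.):
    go(x,rate=.01)
    fx=(RW.T@np.array(current_force()))[0]
    if fx<-6: break
E
python3 p8.py
```

```text
(-0.009, False) rw [-5.7 -0.3 37.4] F [14.7  0.2  3.3] T [ 0.04 -2.67 -0.02] gap 0.0258 22.74
(-0.006, False) rw [-4.  -0.2 37.3] F [10.6  0.1  1.9] T [ 0.03 -1.7  -0.03] gap 0.0256 23.19
(-0.005, False) rw [-3.3 -0.2 37.3] F [ 8.5 -0.6  0.9] T [ 0.03 -1.44  0.  ] gap 0.0258 23.44
(-0.004, False) rw [-2.6 -0.2 37.3] F [ 7.4 -0.3  1. ] T [-0.01 -1.26 -0.01] gap 0.0261 23.69
(-0.003, False) rw [-1.9 -0.2 37.2] F [ 5.8 -0.2  1. ] T [-0.02 -1.09 -0.03] gap 0.0259 23.94
(-0.002, False) rw [-1.5 -0.2 37.2] F [ 5.1 -0.7  1.4] T [-0.11 -0.96 -0.04] gap 0.0256 24.19
(-0.001, False) rw [-1.1 -0.2 37.1] F [ 3.7 -0.9  2.5] T [-0.3  -0.54  0.  ] gap 0.0253 24.44
(0.0, False) rw [-0.8 -0.2 37. ] F [-1.2 -2.   3.3] T [-0.38  0.27  0.  ] gap 0.0261 24.69
```

```bash
cat > p9.py <<'E'
from p3 import *
import pickle
for x in(.001,.002):
    go(x,rate=.01)
go(-.0005,rate=.01)
E
python3 p9.py
```

```text
(0.001, False) rw [-0.6 -0.2 37. ] F [-4.4 -2.6  3. ] T [-0.45  0.95  0.03] gap 0.0259 24.94
(0.002, False) rw [-0.4 -0.2 37. ] F [-7.9 -2.4  1.6] T [-0.48  1.44  0.01] gap 0.0257 25.19
(-0.0005, False) rw [-0.8 -0.1 37. ] F [-2.  -3.6  3.5] T [-0.56  0.51 -0.01] gap 0.0261 25.59
```

```bash
cat > p10.py <<'E'
from p3 import *
import pickle
move_gripper(.06); st("rel")
servo_line(O+RW@[-.0005,0,TZ+.09],q,rate=.12)
move_gripper(.088)
move_ptp([.42,-.30,.32],qtool(Rr(YAW,0.)))
st("away")
D={}
for c in("top","side"):
    d=capture(c);D[c]=d;D[c+"h"]=silhouettes(c,"holder")
    for e in D[c+"h"]:print(c,e["conf"],e["xy"],e["region"].sum())
pickle.dump(D,open("d5.pkl","wb"))
cv2.imwrite("pics/t5.png",cv2.resize(D["top"]["image"][130:280,250:450],None,fx=4,fy=4))
cv2.imwrite("pics/s5.png",cv2.resize(D["side"]["image"][150:270,260:370],None,fx=5,fy=5,interpolation=cv2.INTER_CUBIC))
E
python3 p10.py; python3 m.py d5.pkl 0.0 | grep -v "\[\["
```

```text
rel rw [-0.5  0.  37. ] F [0.  0.6 0.1] T [ 0.1   0.14 -0.02] gap 0.06 26.3
away rw [400.1 -95.1  72.2] F [-0.3  0.1  0.8] T [ 0.08 -0.09 -0.04] gap 0.0881 29.38
top 0.88 [195.0, 263.1] 918
top 0.8 [305.5, 249.2] 903
top 0.76 [308.6, 190.0] 921
top 0.67 [339.3, 191.2] 3289
side 0.84 [360.2, 241.6] 738
side 0.68 [338.5, 333.3] 1403
side 0.67 [307.9, 217.3] 648
side 0.64 [348.0, 274.6] 624
top
O [0.512 0.022 0.068] yaw -89.26 halfwidth 0.0509 top end x 0.1968 resid bed slope [ 0.0028 -0.0003] across [ 0.0008 -0.    ]
plate 475 ((0.133392333984375, -0.046108245849609375), (89.6776351928711, 119.63034057617188), 0.23562602698802948) [array([32.7, 47. , 57. ]), array([-57.7, -47.7, -33.3])]
1 156 z med 0.011717637756449888 slope x 0.005763544444520494 x rng [-0.04444984  0.04454953]
-1 154 z med 0.011747895386731995 slope x 0.01350511835134125 x rng [-0.04409692  0.04311292]
housing 385 [ 0.00651661 -0.00262959  0.02798079] ((1.4473457336425781, -1.268829345703125), (71.33867645263672, 78.0551528930664), 0.40591055154800415)
side
O [0.5112 0.0207 0.068 ] yaw -89.44 halfwidth 0.0508 top end x 0.1966 resid bed slope [-0.0005 -0.0001] across [ 0.0014 -0.0001]
plate 379 ((-0.5506668090820312, -1.0301666259765625), (88.85679626464844, 119.00817108154297), 0.8717196583747864) [array([32.4, 48.2, 57.4]), array([-57. , -48.5, -33.2])]
1 110 z med 0.012148790751102752 slope x 0.014792336612068689 x rng [-0.04300055  0.04175346]
-1 134 z med 0.011921242505791123 slope x 0.005242603090764636 x rng [-0.04411136  0.04424197]
housing 288 [-0.00590062 -0.00827762  0.0273587 ] ((-1.208404541015625, -1.7293434143066406), (77.20901489257812, 69.25080871582031), 89.75276947021484)
```

View pics/s5.png

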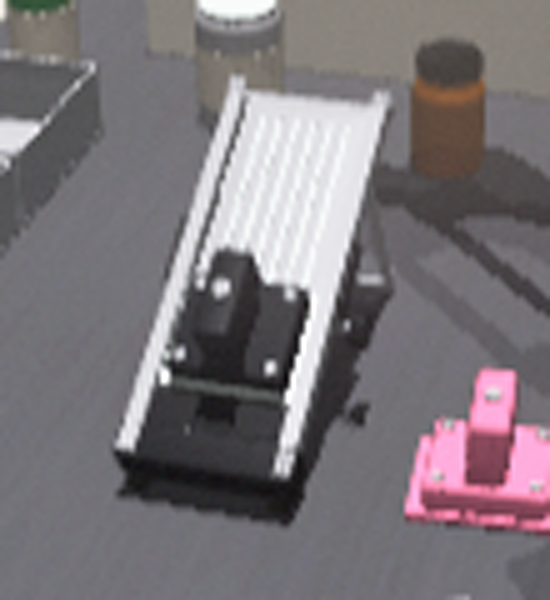

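View pics/t5.png

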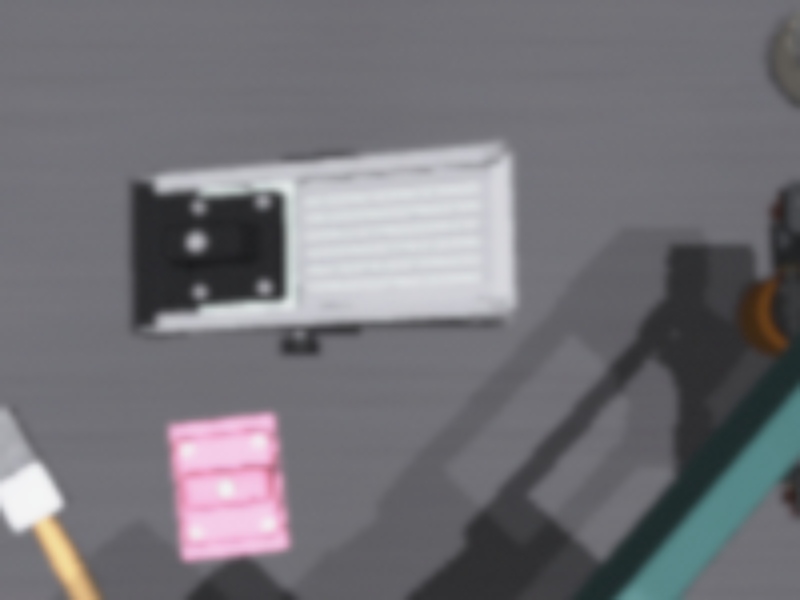

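The holder sits at home and square in the rails, about 0 ± 1.3 mm along the slope, with less than 1 deg of yaw. It resisted an upward pull of about 7 N with no twist. The gripper is clear of everything, so I'm handing in.

```bash
python3 -c "
from bench import *
print(current_clock(),current_force());close_job()"
```

```text
29.5833 [ 0.8117649   0.18873271 -0.13161617]
the job is handed in; nothing more can be done
```

The black holder is parked at home in the slicer, and I handed the job in at 29.6 s. I picked it up by the grip bar, fed its plate under the rail lips from the upper end and slid it down the slope. I then pressed it onto the hard face, with the wrist force reaching about 25 N, well under the 60 N limit. After that I relaxed, released it and moved the arm clear.

**Position:** After release the two cameras put the holder about 1 mm either side of home along the slope (+1.4 and −1.2 mm). Across the rails it was within 2 mm, with under 1° of yaw.

**Catches:** Before release, an upward pull of about 7 N moved it only about 0.4 mm and gave almost no twist, so both catches appear to hold it. I could not see the catches themselves. That both snapped in is inferred from reaching the hard face, the pull test, the rest position and the lack of yaw.

**Disagreements:** My runway estimate was about 1–2 mm off along the slope, because the hard stop came at −5.9 mm instead of −4 mm. There was also a small unexplained sideways force of 2–4 N during the pull test, which vanished on release.

**Bystanders:** I did not re-measure them. Nothing suggested contact, and those visible in the last pictures looked unmoved.

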